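# Lock the padlock holder through its L-slot gate

### The arm

A 6-joint arm with a two-finger parallel gripper is mounted at the origin on the work surface. World frame = base frame: x ahead of the robot, y to its left, z up, the work surface at z = 0. Lengths are in mm, angles in rad, forces in N, time in s.
With the tool pointing down it reaches from about 350 to 975 mm from the base axis. Payload 7.1 kg.
Tool frame: the origin (TCP) lies between the finger pads; the fingertips stand 19 mm ahead of it and the grasp point (between the pads) is the TCP (ctrl.finger_overhang is the distance from the TCP to the fingertips, in mm); z points along the fingers, y is the line along which they close (so a half turn about z gives the same grasp; the last joint's range is limited). The gripper opens to 88 mm and grips with 3 to 60 N. Pads are 20 mm wide; open, the fingers measure 115 mm over their backs; the gripper's body (75 mm by 178 mm) begins 61 mm behind the grasp point.
Start: joints at [1.298, 0.423, 1.63, -0, 1.089, -0.019], TCP at [156.896, 604.97, 241.675] pointing down, gripper open.
Joint ranges: [-3, 3], [-0.9, 2.11], [0.09, 2.58], [-1.31, 4.45], [0.11, 2.69], [-2.54, 2.54]. Speed limits (rad/s): [2.39, 2.39, 3.01, 3.14, 3.14, 3.14].

### API

Orientations are given as a rotation vector (axis times angle).
In Python, from workcell import ctrl gives the robot as it stands. The module is installed in compiled form; this text tells all that it offers.
- The arm moves only by the tool arm_command, never from a script. Its argument "rows" is one flat list of numbers, 7 for each row, row after row: the turn, a rotation vector about the tool's x, y, z scaled (see below), then the shift along the tool's x, y, z scaled (see below), then the opening, from -1 (shut) to 1 (fully open). A call has 1 to 5 rows; each row is the pose to reach, as a shift and turn from the pose commanded when the call began, along the tool's axes at that moment, turning the shorter way round; what a row does not reach only later rows make up. The controller multiplies each number of a shift by 80 mm and each number of a turn by 180 degrees. A row lasts 1/10 s, in which the tool goes at most 50 mm and 8.59 degrees, less where a joint would pass 70% of its speed; a pose out of reach is approached as far as the arm can. A call with a number of a shift or a turn outside -1 to 1 is refused whole. A call with a gripper value outside its range is refused whole. The fingers move at their own pace and stop on an object; the grip force is fixed at half the most. Time passes only in rows, so rows that repeat a pose let the fingers close. It gives the time, the measured TCP pose, the force, the opening and the grip force at its end, in the units of the state.
- ctrl.get_obs(): the state, without advancing time (a new reading comes with each control period).
- ctrl.get_image(name): name is "scene" or "top" or "wrist"; returns (picture, depth): 384x512x3 uint8, red, green, blue; 384x512 float32, mm along the optical axis (not along the pixel's ray), 0 where there is no reading.
- ctrl.camera_params(name): a dict with "camera_matrix" (3x3 intrinsics, pixels), "k1" (the pictures are not rectified: a ray, as slopes to the right and down, at radius r is drawn at 1 + k1 r^2 times it, then the intrinsics apply), "world_to_cam" (4x4, takes a point from world to camera coordinates); the wrist camera has in their place "tool_from_camera" (4x4, takes a point from camera to tool coordinates, whose origin is the TCP and whose axes are the flange's). Camera axes: x right, y down, z forward; pixel columns grow to the right and rows downward; lengths in mm; the calibration is good to about 2 mm. A picture is of the moment at which its call begins: read the wrist's pose just before it. camera_params takes no time and is no camera call.
- ctrl.close_job(): hands the job in; it is judged then, once.
The state is a dict: "t": time; "qpos": joint angles; "qvel": joint speeds; "joint_torque": joint torques, N m; "ee_pos": TCP position; "orientation": TCP orientation; "ft_force": force on the tool from outside, world axes, zero at the start; "moment": the same for the moment, N m; "width": finger opening in mm; "grasp_force": force on a finger pad.
Only numpy, scipy, OpenCV 4.12 (cv2) and the standard library are available. Lean on these libraries where they do the work, as an engineer would, in place of code of your own. Each camera call takes 0.05 s, during which the arm holds its last target. There are 200 camera calls.

### The job

Lock the padlock holder: with a fingertip or the outside of the fingers, push the white porcelain knob that stands in the L-shaped slot along the long leg towards the padlock, round the corner, and on to the very end of the short leg. Only push it, gently: do not pinch it between the fingers or pull it upwards. Leave the padlock and everything else on the bench where it is, and finish with the hand clear.

Things in the scene. Friction and masses are not known exactly. Their poses are not given: they have to be found in the camera images.
- holder: Padlock holder, fixed: dark steel base plate 130 (x) x 310 (y) x 10 mm; origin at the centre of its underside; at yaw 0 its x points away from the robot, its y left. On its -y half a green block (x -55 to 55, y -145 to 5, top 40 mm above the bench) has an L-shaped slot in its top. At y = 85 two steel spring leaves, up to 68 mm high, hold the padlock. A brass keeper bar slides with the knob.
- slot_corner (a point): Corner of the black-floored, 17.5 mm wide L-shaped slot, at the green block's top: holder x -20, y -40, z 40 mm; same axes as the holder. The long leg runs from here along -y (70 mm of travel, away from the padlock), the short leg along +x (40 mm of travel). The pin has 3 mm of play: it goes into the short leg only within 3 mm of the corner.
- slot_end (a point): Where the pin's axis is when the knob is at the closed end of the short leg, at the block's top: holder x 20, y -40, z 40 mm.
- knob_center (a point): Centre of the white porcelain knob on the pin, 68 mm above the bench: four upright round lobes of 9 mm radius, each 8 mm from the centre along the holder's +x, -x, +y and -y; 34 mm across, underside 52 and top 84 mm above the bench (brass cap 3 mm higher). It does not turn, slides in both legs against about 2 N of friction and stays where it is left.
- slot_along (a joint): How far the knob has gone along the long leg, along the holder's +y, in m: 0 at the open end, 0.07 hard against the end at the corner. It starts between 0 and 0.025.
- slot_across (a joint): How far the knob has gone along the short leg, along the holder's +x, in m: 0 in the long leg, 0.04 hard against the closed end.
- knob_lift (a joint): How far the knob is pulled up its pin, in m: 0 down (a spring of about 5 N keeps it down), 0.012 at most. It is to stay down. Push the knob sideways with less than 35 N, on one side at a time (its lobes +x, -x, +y, -y are the solids knob_lift_c0 to c3).
- padlock: Brass padlock, loose, standing between the spring leaves: body 26 (x) x 46 (y) x 50 mm with a steel shackle, 84 mm high in all, standing on the base plate (top about 94 mm above the bench). Origin at the centre of its underside. Leave alone.
- iron_key: Blackened iron warded key, loose, lying flat on the bench near the holder, about 100 mm long, 10 mm high; origin on its shaft, x along it. Leave alone.
- punch: Copper rivet punch, loose, lying on the bench near the holder, 105 mm long, 14 mm thick; origin near its middle, x along it. Leave alone.
- door_knob: Spare white porcelain door knob, round, loose, standing on the bench beside the holder, 52 mm wide, 53 mm high; origin at the centre of its underside. It is not the knob in the slot. Leave alone.
- driver: Screwdriver, loose, lying on the bench, 190 mm long. Leave alone.
- oil: Amber oil bottle, loose, upright, 44 mm wide, 110 mm high; origin under its centre. Leave alone.
- lock_plug: Brass lock plug, loose, upright, 30 mm wide, 30 mm high; origin under its centre. Leave alone.

How it is judged (in metres and radians):
On the way, in this order (a step that is already met when the one before it is completed fails the run):
1. the knob is pushed along the long leg to the corner (value of joint slot_along above 0.065 m and value of joint slot_across below 0.01 m).
2. the knob is pushed along the short leg to its end (value of joint slot_along above 0.065 m and value of joint slot_across above 0.036 m), for 0.1 s.
At the end, for the whole second after the job is handed in: The knob is at the closed end of the short leg (at least 36 of its 40 mm across, and still at the corner end of the long leg), down on its pin; the padlock stands upright at rest in its leaves, and the other things lie within 25 mm of where they were (all of step 2 and value of joint knob_lift below 0.003 m and linear speed of padlock below 0.02 m/s and angle between padlock's own z axis and vertical below 0.15 rad and z of padlock in the frame of holder below 0.015 m and distance of each of iron_key, punch, door_knob, driver, oil, lock_plug from where it was at the start of the episode below 0.025 m); the robot touches nothing.
It fails at once if the knob is pinched (the fingers press on opposite lobes at once) ((contact force between the fingers and knob_lift_c0 above 2 N and contact force between the fingers and knob_lift_c1 above 2 N) or (contact force between the fingers and knob_lift_c2 above 2 N and contact force between the fingers and knob_lift_c3 above 2 N)).
It fails at once if the knob is pushed roughly, with more than 35 N (contact force between the fingers and knob_lift_c0 above 35 N or contact force between the fingers and knob_lift_c1 above 35 N or contact force between the fingers and knob_lift_c2 above 35 N or contact force between the fingers and knob_lift_c3 above 35 N).
It fails at once if the knob is pulled up its pin by more than 5 mm (value of joint knob_lift above 0.005 m).
It fails at once if the padlock is lifted, tipped or shifted by more than 15 mm (distance of padlock from where it was at the start of the episode above 0.015 m or angle between padlock's own z axis and vertical above 0.2 rad).
It fails at once if another thing on the bench is moved by more than 25 mm (distance of any of iron_key, punch, door_knob, driver, oil, lock_plug from where it was at the start of the episode above 0.025 m).
It also fails if it takes over 42 s, if anything falls off the work surface, if the arm or the gripper's body presses on something with over 40 N, if the wrist force passes 120 N, or if a joint passes its speed limit or range.

## Working session

There is one attempt and no reset: what is moved stays moved. The work goes in short steps, Python scripts to look and compute and a tool call to move; the robot and the scene stay as the last step left them, time stands still between calls to the robot, and variables do not carry over. Pictures are saved under pics/ and viewed, at most 10 in all, crops included, and the job is handed in when it is done.

Besides the shell and the picture viewer there is one more tool, called as name(argument=value, ...), one argument or row to a line, values as JSON. arm_command: Moves the arm, as the interface text tells. Shifts and turns lie within -1 to 1; 1 stands for 80 mm of shift or 180 degrees of turn. Its arguments: {"type":"object","properties":{"rows":{"type":"array","items":{"type":"number"}}},"required":["rows"]}

```bash
mkdir -p pics
cat > h.py <<'E'
import numpy as np, cv2
from workcell import ctrl
from scipy.spatial.transform import Rotation as R
def snap(n,f):
    o=ctrl.get_obs(); im,d=ctrl.get_image(n)
    cv2.imwrite('pics/'+f+'.png',im[:,:,::-1]); np.savez('pics/'+f,im=im,d=d); return im,d,o
def cam(n,o=None):
    p=ctrl.camera_params(n)
    if 'world_to_cam' in p: T=np.linalg.inv(np.array(p['world_to_cam']))
    else:
        W=np.eye(4); W[:3,:3]=R.from_rotvec(o['orientation']).as_matrix(); W[:3,3]=o['ee_pos']
        T=W@np.array(p['tool_from_camera'])
    return np.array(p['camera_matrix']),p['k1'],T
def rays(uv,K,k1):
    return cv2.undistortPoints(np.array(uv,float).reshape(-1,1,2),K,np.array([k1,0,0,0.])).reshape(-1,2)
def onplane(uv,z,c):
    K,k1,T=c; r=rays(uv,K,k1); d=np.c_[r,np.ones(len(r))]@T[:3,:3].T; o=T[:3,3]
    return o+d*((z-o[2])/d[:,2])[:,None]
def bydepth(uv,dep,c):
    K,k1,T=c; r=rays(uv,K,k1); return (np.c_[r,np.ones(len(r))]*np.array(dep)[:,None])@T[:3,:3].T+T[:3,3]
E
python3 - <<'E'
from h import *
print(ctrl.get_obs())
for n in['top','scene']:
    im,d,o=snap(n,n+'0'); K,k,T=cam(n); print(n,K[0,0],k,T.round(2).tolist())
a=np.hstack([cv2.imread('pics/top0.png'),]);
E
```

```text
{'t': 0.0, 'qpos': array([ 1.29800674e+00,  4.23836956e-01,  1.63067906e+00,  1.89904116e-05,
        1.08862363e+00, -1.90121715e-02]), 'qvel': array([-4.61795409e-04,  2.55823713e-05,  1.85522946e-03,  2.19550504e-03,
       -7.78838531e-04,  8.96889982e-04]), 'joint_torque': array([-8.86031285e-04, -5.44622183e+01, -2.73661065e+01,  6.41873502e-02,
        2.31444708e-02, -1.51572394e-04]), 'ee_pos': array([156.74864135, 604.47666458, 240.90840928]), 'orientation': array([-3.97546836e-01, -3.11609331e+00,  2.40017406e-03]), 'ft_force': array([0.12681451, 0.16354951, 0.24613527]), 'moment': array([-0.02613702,  0.02324622,  0.02764299]), 'grasp_force': 0.0, 'width': 87.46110785802327}
top 419.63833010263704 0.010894138004050334 [[-0.01, -1.0, 0.09, 426.7], [-1.0, 0.01, -0.0, -2.94], [-0.0, -0.09, -1.0, 1391.93], [0.0, 0.0, 0.0, 1.0]]
scene 476.0866649942525 0.0026872006515982535 [[0.81, 0.34, -0.48, 1219.77], [0.58, -0.49, 0.65, -881.65], [-0.01, -0.8, -0.59, 896.55], [0.0, 0.0, 0.0, 1.0]]
```

View pics/top0.png

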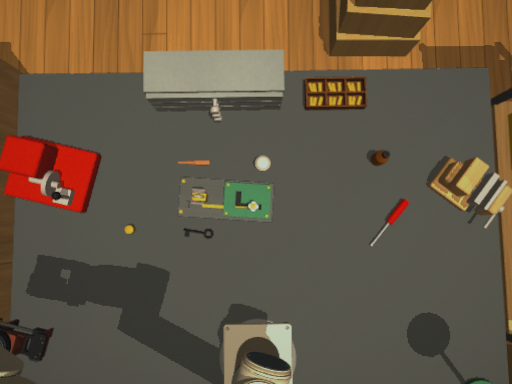

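View pics/scene0.png

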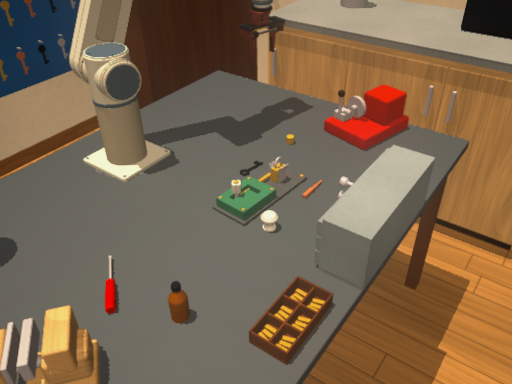

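The top view shows the holder at about (226,199), with the green block on its right at (248,200). The slot knob is at (253,206), the spare knob at (263,163), the key at (198,233) and the punch at (194,162). Next I'll measure the block and the knob.

```bash
python3 - <<'E'
from h import *
z=np.load('pics/top0.npz'); im,d=z['im'],z['d']; c=cam('top')
hsv=cv2.cvtColor(im,cv2.COLOR_RGB2HSV)
roi=np.zeros(d.shape,np.uint8); roi[150:240,160:290]=255
g=cv2.inRange(hsv,(60,90,50),(95,255,255))&roi
g=cv2.morphologyEx(g,cv2.MORPH_CLOSE,np.ones((9,9)))
P=onplane(np.argwhere(g>0)[:,::-1],40,c)[:,:2]
r=cv2.minAreaRect(P.astype(np.float32)); print('green',r)
vu=np.argwhere((g>0)); print('h',np.median(bydepth(vu[:,::-1],d[g>0],c)[:,2]))
w=cv2.inRange(hsv,(0,0,150),(179,70,255))&roi
n,l,s,ct=cv2.connectedComponentsWithStats(w)
for i in range(1,n):
    if s[i,4]>15:
        vu=np.argwhere(l==i); Q=bydepth(vu[:,::-1],d[l==i],c); print(s[i],ct[i],Q.mean(0),Q.max(0)[2],onplane([ct[i]],84,c))
# base plate by depth
E
python3 -c "
import cv2;a=cv2.imread('pics/top0.png')[150:245,160:290];cv2.imwrite('pics/crop.png',cv2.resize(a,None,fx=6,fy=6,interpolation=cv2.INTER_CUBIC))"
```

```text
green ((504.8720397949219, 28.003280639648438), (147.44056701660156, 107.79194641113281), 85.4722671508789)
h 39.52533159924292
[257 156  14  15 154] [263.03246753 162.68831169] [623.93909489 -27.13030109  47.78259083] 61.401714383291846 [[618.60880957 -26.45120001  84.        ]]
[248 201  11  11  55] [252.89090909 206.14545455] [482.64120122   7.25456718  79.47013577] 91.90176432364501 [[482.42505967   7.25567351  84.        ]]
```

View pics/crop.png

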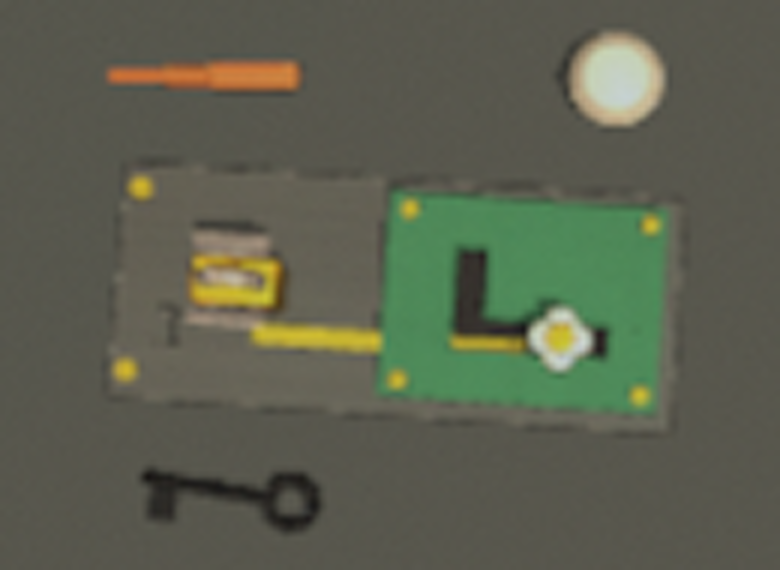

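Measured: holder yaw ≈ -4.5°, knob at (482,7), corner ≈ (487,59.5), slot end ≈ (527,56). These agree with the model: 52 mm is left along the long leg, and the knob is 1 mm off the slot line. I'll travel high with the fingers shut.

arm_command(
  rows=[0,0,0,-1,-1,0,-1,0,0,0,-1,-1,0,-1,0,0,0,-1,-1,0,-1],
)

```text
t: 0.4
ee_pos: [215.2, 503.6, 240.9]
orientation: [-0.4, -3.116, 0.005]
ft_force: [0.0, 0.4, 0.6]
width: 67.3
grasp_force: 0.0
```

arm_command(
  rows=[0,0,0,-1,-1,0,-1,0,0,0,-1,-1,0,-1,0,0,0,-1,-1,0,-1],
)

```text
t: 0.7
ee_pos: [272.5, 406.9, 241.4]
orientation: [-0.401, -3.116, 0.002]
ft_force: [-0.9, 0.6, 0.5]
width: 43.4
grasp_force: 0.0
```

arm_command(
  rows=[0,0,0,-1,-1,0,-1,0,0,0,-1,-1,0,-1,0,0,0,-1,-1,0,-1],
)

```text
t: 1.0
ee_pos: [330.1, 310.2, 241.7]
orientation: [0.402, 3.116, -0.001]
ft_force: [0.2, 0.6, -0.7]
width: 19.3
grasp_force: 0.0
```

arm_command(
  rows=[0,0,0,-1,-1,0,-1,0,0,0,-1,-1,0,-1,0,0,0,-1,-1,0,-1],
)

```text
t: 1.3
ee_pos: [388.1, 213.1, 241.9]
orientation: [0.402, 3.115, 0.0]
ft_force: [0.5, 0.0, 0.1]
width: 0.4
grasp_force: 0.0
```

arm_command(
  rows=[0,0,0,-1,-1,0,-1,0,0,0,-1,-1,0,-1,0,0,0,-1,-1,0,-1],
)

```text
t: 1.6
ee_pos: [445.9, 115.7, 242.0]
orientation: [0.402, 3.114, 0.001]
ft_force: [0.2, 0.5, 0.1]
width: 0.5
grasp_force: 0.0
```

arm_command(
  rows=[0,0,0,-0.9,-1,0,-1,0,0,0,-0.9,-1,0,-1,0,0,0,-0.9,-1,0,-1],
)

```text
t: 1.9
ee_pos: [495.8, 19.8, 241.9]
orientation: [0.402, 3.114, 0.0]
ft_force: [0.2, 0.8, 0.2]
width: 0.4
grasp_force: 0.0
```

arm_command(
  rows=[0,0,-0.0556,0,-0.75,0,-1,0,0,-0.0556,0,-0.75,0,-1,0,0,-0.0556,0,-0.75,0,-1,0,0,-0.0556,0,-0.75,0,-1],
)

```text
t: 2.3
ee_pos: [478.4, -34.9, 241.7]
orientation: [0.126, 3.139, 0.001]
ft_force: [-0.2, 0.4, 0.1]
width: 0.2
grasp_force: 0.0
```

Run:
```python
from h import *
im,d,o=snap('wrist','w1'); c=cam('wrist',o)
M=R.from_rotvec(o['orientation']).as_matrix(); print(o['ee_pos'],M.round(3).tolist())
hsv=cv2.cvtColor(im,cv2.COLOR_RGB2HSV)
g=cv2.inRange(hsv,(60,90,40),(95,255,255)); g=cv2.morphologyEx(g,cv2.MORPH_OPEN,np.ones((3,3)))
P=onplane(np.argwhere(g>0)[:,::-1],40,c)[:,:2]; print(cv2.minAreaRect(P.astype(np.float32)))
```

```text
[478.43600421 -34.92413268 241.66353747] [[-0.997, 0.08, 0.0], [0.08, 0.997, 0.001], [0.0, 0.001, -1.0]]
((503.7949523925781, 29.623825073242188), (147.21336364746094, 108.85993194580078), 85.28279113769531)
```

View pics/w1.png

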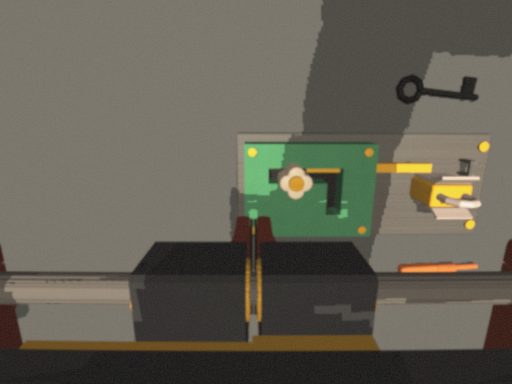

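The wrist view puts the block at (504,30), within 2 mm of the first measurement. The knob is at pixel (296,184) and the slot lies on its right. The fingers are on the slot line behind the knob, so I'll lower them.

arm_command(
  rows=[0,0,0,0,0,1,-1,0,0,0,0,0,1,-1,0,0,0,0,0,1,-1],
)

```text
t: 2.65
ee_pos: [475.8, -34.5, 158.5]
orientation: [-0.123, -3.132, -0.001]
ft_force: [-1.2, -0.0, 1.0]
width: 0.4
grasp_force: 0.0
```

arm_command(
  rows=[0,0,0,0,0,0.5,-1,0,0,0,0,0,1,-1,0,0,0,0,0,1,-1,0,0,0,0,0,1,-1],
)

```text
t: 3.05
ee_pos: [478.8, -35.7, 82.7]
orientation: [-0.123, -3.139, -0.0]
ft_force: [1.1, 0.4, -0.2]
width: 0.4
grasp_force: 0.0
```

arm_command(
  rows=[0,0,0,0,0.05,0,-1,0,0,0,0,0.1,0,-1,0,0,0,0,0.13,0,-1,0,0,0,0,0.16,0,-1,0,0,0,0,0.2,0,-1],
)

```text
t: 3.55
ee_pos: [479.7, -20.1, 82.2]
orientation: [0.124, 3.138, -0.0]
ft_force: [0.5, 0.0, -0.2]
width: 0.3
grasp_force: 0.0
```

arm_command(
  rows=[0,0,0,0,0.04,0.04,-1,0,0,0,0,0.08,0.04,-1,0,0,0,0,0.12,0.04,-1,0,0,0,0,0.16,0.04,-1,0,0,0,0,0.2,0.04,-1],
)

```text
t: 4.05
ee_pos: [480.8, -4.1, 78.4]
orientation: [0.124, 3.139, -0.0]
ft_force: [0.6, -1.9, 0.3]
width: 0.3
grasp_force: 1.1
```

arm_command(
  rows=[0,0,0,0,0.04,0,-1,0,0,0,0,0.08,0,-1,0,0,0,0,0.12,0,-1,0,0,0,0,0.16,0,-1,0,0,0,0,0.16,0,-1],
)

```text
t: 4.55
ee_pos: [481.6, 8.9, 78.5]
orientation: [-0.124, -3.139, -0.0]
ft_force: [0.7, 0.1, 0.2]
width: 0.3
grasp_force: 0.1
```

Run:
```python
from h import *
im,d,o=snap('top','t2'); c=cam('top'); print(o['ee_pos'],o['ft_force'])
im,d,o=snap('scene','s2')
a=im[150:240,190:330,::-1]; cv2.imwrite('pics/s2c.png',cv2.resize(a,None,fx=5,fy=5,interpolation=cv2.INTER_CUBIC))
```

```text
[481.62961049   8.86812541  78.46290915] [0.7101873  0.06586059 0.21882645]
```

View pics/s2c.png

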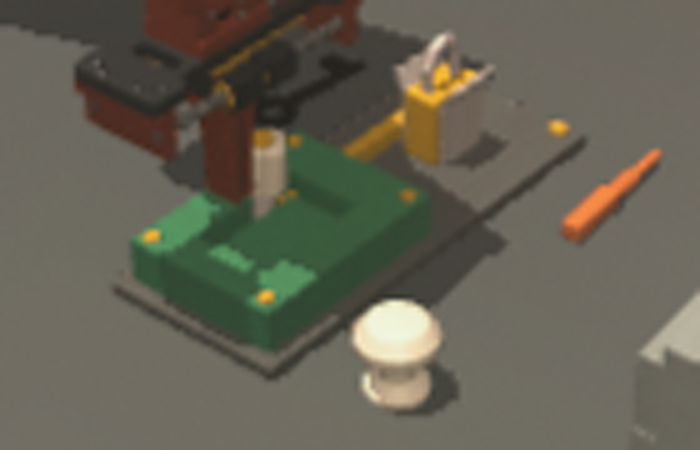

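The scene crop shows the fingers upright behind the knob at about (265,170), with the knob down and moving toward the corner. About 20 mm is left, so I'll slow down.

arm_command(
  rows=[0,0,0,0,0.04,0,-1,0,0,0,0,0.08,0,-1,0,0,0,0,0.12,0,-1,0,0,0,0,0.16,0,-1,0,0,0,0,0.18,0,-1],
)

```text
t: 5.15
ee_pos: [482.7, 23.1, 78.4]
orientation: [-0.124, -3.139, 0.0]
ft_force: [-1.2, -2.1, 0.8]
width: 0.4
grasp_force: 1.0
```

arm_command(
  rows=[0,0,0,0,0.0125,0,-1,0,0,0,0,0.025,0,-1,0,0,0,0,0.0375,0,-1,0,0,0,0,0.0375,0,-1],
)

```text
t: 5.55
ee_pos: [483.0, 25.9, 78.4]
orientation: [-0.124, -3.139, -0.0]
ft_force: [-0.8, -1.2, 0.4]
width: 0.3
grasp_force: 0.6
```

arm_command(
  rows=[0,0,0,0,0.0125,0,-1,0,0,0,0,0.025,0,-1,0,0,0,0,0.025,0,-1],
)

```text
t: 5.85
ee_pos: [483.2, 27.8, 78.5]
orientation: [-0.124, -3.139, -0.0]
ft_force: [-2.0, -2.5, 0.5]
width: 0.3
grasp_force: 0.8
```

arm_command(
  rows=[0,0,0,0,0.0125,0,-1,0,0,0,0,0.02,0,-1,0,0,0,0,0.02,0,-1],
)

```text
t: 6.15
ee_pos: [483.4, 29.4, 78.5]
orientation: [-0.124, -3.139, -0.0]
ft_force: [-1.6, -1.1, 0.9]
width: 0.5
grasp_force: 0.8
```

arm_command(
  rows=[0,0,0,0,0.0125,0,-1,0,0,0,0,0.02,0,-1,0,0,0,0,0.02,0,-1],
)

```text
t: 6.45
ee_pos: [483.5, 31.0, 78.5]
orientation: [-0.124, -3.139, -0.0]
ft_force: [-1.1, -1.6, 0.5]
width: 0.4
grasp_force: 0.8
```

arm_command(
  rows=[0,0,0,0,0.01,0,-1,0,0,0,0,0.01,0,-1,0,0,0,0,0.01,0,-1],
)

```text
t: 6.75
ee_pos: [483.6, 31.8, 78.5]
orientation: [0.124, 3.139, 0.0]
ft_force: [-1.9, -0.8, 0.3]
width: 0.8
grasp_force: 0.7
```

arm_command(
  rows=[0,0,0,0,0.01,0,-1,0,0,0,0,0.01,0,-1],
)

```text
t: 6.95
ee_pos: [483.7, 32.6, 78.5]
orientation: [0.124, 3.139, 0.0]
ft_force: [-1.1, -2.0, 1.0]
width: 0.5
grasp_force: 0.9
```

arm_command(
  rows=[0,0,0,0,0.01,0,-1,0,0,0,0,0.01,0,-1],
)

```text
t: 7.15
ee_pos: [483.7, 33.4, 78.5]
orientation: [0.124, 3.139, 0.0]
ft_force: [-2.4, -1.1, 0.2]
width: 0.7
grasp_force: 0.8
```

Run:
```python
from h import *
im,d,o=snap('wrist','w3'); print(o['ee_pos'])
im,d,o=snap('scene','s3')
a=im[150:240,190:330,::-1]; cv2.imwrite('pics/s3c.png',cv2.resize(a,None,fx=5,fy=5,interpolation=cv2.INTER_CUBIC))
c=cam('scene'); hsv=cv2.cvtColor(im,cv2.COLOR_RGB2HSV)
w=cv2.inRange(hsv,(0,0,110),(179,70,255)); w[:150]=0;w[215:]=0;w[:,:225]=0;w[:,262:]=0
vu=np.argwhere(w>0); Q=bydepth(vu[:,::-1],d[w>0],c); k=(abs(Q[:,2]-70)<16); print(k.sum(),Q[k].mean(0),Q[k].min(0),Q[k].max(0))
```

```text
[483.71852961  33.40987954  78.46880598]
38 [501.76720916  55.49542716  71.31064468] [490.3679059   46.40929848  55.61703255] [509.17106814  75.10030597  85.95880132]
```

View pics/s3c.png

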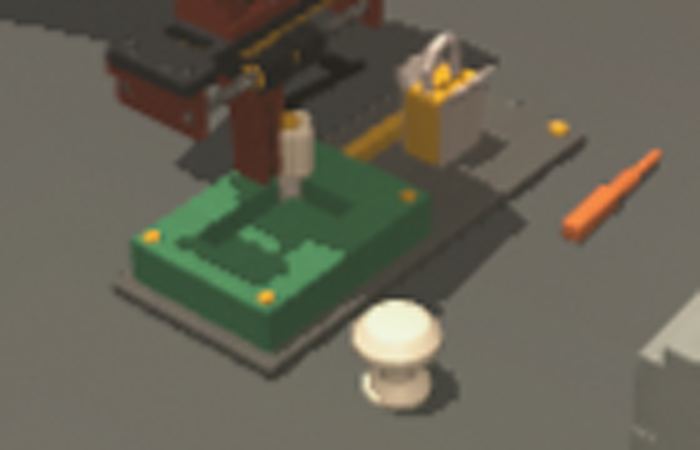

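View pics/w3.png

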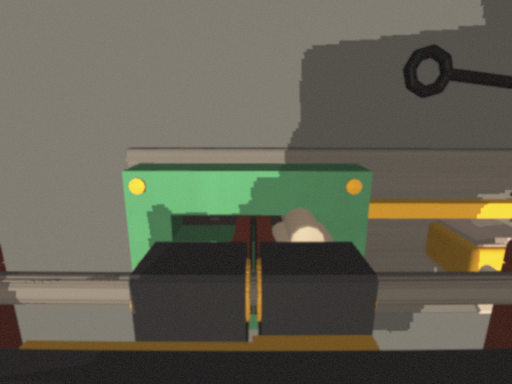

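The crop shows the knob at about (297,145), standing at the corner region. The wrist view shows it at about (305,235). No stop has been felt yet, so I'll continue in small steps.

arm_command(
  rows=[0,0,0,0,0.01,0,-1,0,0,0,0,0.01,0,-1],
)

```text
t: 7.45
ee_pos: [483.7, 33.9, 78.5]
orientation: [-0.124, -3.139, 0.001]
ft_force: [-1.8, -4.3, 1.6]
width: 0.6
grasp_force: 2.4
```

arm_command(
  rows=[0,0,0,0,0.01,0,-1,0,0,0,0,0.01,0,-1],
)

```text
t: 7.65
ee_pos: [483.7, 34.3, 78.6]
orientation: [-0.123, -3.139, 0.002]
ft_force: [-0.9, -8.0, 2.9]
width: 0.5
grasp_force: 4.1
```

The stop is felt at 8 N, so the knob is at the corner. I'll back off and go round to the robot side of the knob.

arm_command(
  rows=[0,0,0,0,-0.3,0,-1,0,0,0,0,-0.3,0,-1,0,0,0,0.51,-0.3,0,-1,0,0,0,0.51,-0.3,0,-1,0,0,0,0.51,-0.3,0,-1],
)

```text
t: 8.15
ee_pos: [441.1, 14.7, 78.6]
orientation: [0.124, 3.139, 0.0]
ft_force: [0.2, 0.8, -0.4]
width: 0.4
grasp_force: 0.0
```

arm_command(
  rows=[0,0,0,0,0.3,0,-1,0,0,0,0,0.62,0,-1,0,0,0,0,0.62,0,-1,0,0,0,0,0.62,0,-1],
)

```text
t: 8.55
ee_pos: [446.2, 64.2, 78.6]
orientation: [0.122, 3.138, 0.0]
ft_force: [0.5, 0.2, -0.4]
width: 0.5
grasp_force: 0.0
```

arm_command(
  rows=[0,0,0,-0.04,0,0,-1,0,0,0,-0.08,0,0,-1,0,0,0,-0.12,0,0,-1,0,0,0,-0.15,0,0,-1],
)

```text
t: 8.95
ee_pos: [457.7, 62.3, 78.5]
orientation: [0.126, 3.139, 0.0]
ft_force: [0.4, -0.0, -0.1]
width: 0.3
grasp_force: 0.0
```

arm_command(
  rows=[0,0,0,-0.04,0,0,-1,0,0,0,-0.08,0,0,-1,0,0,0,-0.12,0,0,-1,0,0,0,-0.16,0,0,-1,0,0,0,-0.18,0,0,-1],
)

```text
t: 9.45
ee_pos: [471.6, 61.5, 78.4]
orientation: [-0.124, -3.139, 0.0]
ft_force: [-1.8, -1.8, 1.4]
width: 0.3
grasp_force: 1.1
```

arm_command(
  rows=[0,0,0,-0.04,0,0,-1,0,0,0,-0.08,0,0,-1,0,0,0,-0.12,0,0,-1,0,0,0,-0.14,0,0,-1],
)

```text
t: 9.85
ee_pos: [483.0, 60.7, 78.4]
orientation: [0.124, 3.139, -0.0]
ft_force: [-2.5, -1.8, 0.4]
width: 0.5
grasp_force: 1.1
```

Force is steady at about 2 N, so the knob is sliding into the short leg.

arm_command(
  rows=[0,0,0,-0.04,0,0,-1,0,0,0,-0.07,0,0,-1,0,0,0,-0.1,0,0,-1,0,0,0,-0.12,0,0,-1],
)

```text
t: 10.25
ee_pos: [492.5, 59.9, 78.5]
orientation: [0.124, 3.139, -0.0]
ft_force: [-2.8, -2.2, 0.4]
width: 0.7
grasp_force: 1.1
```

arm_command(
  rows=[0,0,0,-0.015,0,0,-1,0,0,0,-0.03,0,0,-1,0,0,0,-0.04,0,0,-1],
)

```text
t: 10.55
ee_pos: [495.5, 59.7, 78.5]
orientation: [0.124, 3.139, 0.0]
ft_force: [-3.2, -1.9, 0.2]
width: 0.7
grasp_force: 1.1
```

arm_command(
  rows=[0,0,0,-0.0125,0,0,-1,0,0,0,-0.025,0,0,-1],
)

```text
t: 10.75
ee_pos: [497.4, 59.5, 78.5]
orientation: [-0.124, -3.139, 0.0]
ft_force: [-2.5, -2.1, 0.1]
width: 0.7
grasp_force: 1.1
```

arm_command(
  rows=[0,0,0,-0.0125,0,0,-1,0,0,0,-0.02,0,0,-1],
)

```text
t: 10.95
ee_pos: [499.1, 59.4, 78.5]
orientation: [0.124, 3.139, -0.0]
ft_force: [-2.0, -1.4, 0.6]
width: 0.5
grasp_force: 1.1
```

arm_command(
  rows=[0,0,0,-0.01,0,0,-1,0,0,0,-0.01,0,0,-1],
)

```text
t: 11.15
ee_pos: [500.0, 59.4, 78.5]
orientation: [0.124, 3.139, 0.0]
ft_force: [-1.5, -1.5, 0.1]
width: 0.4
grasp_force: 0.9
```

arm_command(
  rows=[0,0,0,-0.01,0,0,-1,0,0,0,-0.01,0,0,-1],
)

```text
t: 11.35
ee_pos: [500.2, 59.3, 78.4]
orientation: [-0.124, -3.138, 0.0]
ft_force: [-3.6, -1.1, 1.9]
width: 0.4
grasp_force: 1.9
```

arm_command(
  rows=[0,0,0,-0.01,0,0,-1,0,0,0,-0.01,0,0,-1],
)

```text
t: 11.55
ee_pos: [500.5, 59.2, 78.4]
orientation: [-0.124, -3.137, 0.0]
ft_force: [-5.5, -1.3, 3.9]
width: 0.8
grasp_force: 2.9
```

arm_command(
  rows=[0,0,0,-0.005,0,0,-1,0,0,0,-0.005,0,0,-1],
)

```text
t: 11.75
ee_pos: [500.6, 59.2, 78.3]
orientation: [-0.124, -3.137, 0.0]
ft_force: [-6.4, -0.5, 3.8]
width: 0.5
grasp_force: 3.3
```

The end stop is reached where expected. I'll withdraw backwards, then raise the hand.

arm_command(
  rows=[0,0,0,0.2,0,0,-1,0,0,0,0.5,0,0,-1,0,0,0,0.5,0,0,-1],
)

```text
t: 12.05
ee_pos: [460.0, 62.5, 78.4]
orientation: [-0.124, -3.138, 0.0]
ft_force: [0.0, -0.6, 0.9]
width: 0.8
grasp_force: 0.0
```

arm_command(
  rows=[0,0,0,0.5,0,-1,-1,0,0,0,0.5,0,-1,-1,0,0,0,0.5,0,-1,-1,0,0,0,0.5,0,-1,-1],
)

```text
t: 12.45
ee_pos: [424.2, 65.8, 159.6]
orientation: [0.124, 3.134, 0.001]
ft_force: [-0.0, 0.1, -0.5]
width: 0.3
grasp_force: 0.0
```

Run:
```python
from h import *
im,d,o=snap('scene','s4'); print(o['ee_pos'],o['ft_force'])
a=im[140:240,190:330,::-1]; b=cv2.resize(a,None,fx=5,fy=5,interpolation=cv2.INTER_CUBIC)
cv2.imwrite('pics/s4c.png',b)
```

```text
[424.19619876  65.82684851 159.58204575] [-0.00541199  0.11291271 -0.49987079]
```

View pics/s4c.png

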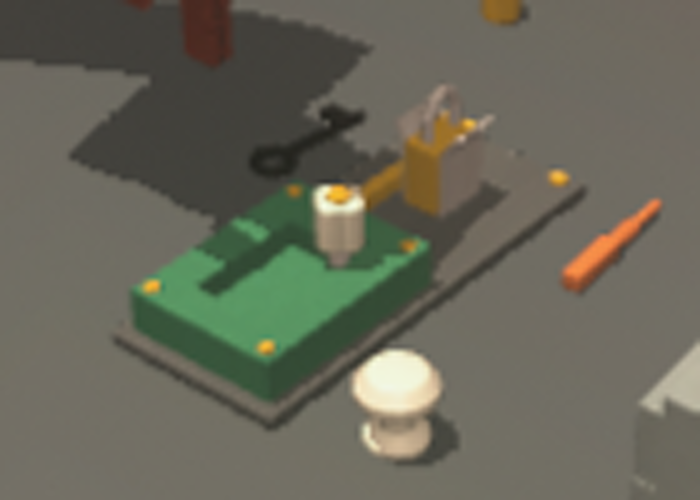

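The crop shows the knob at about (338,220), at the closed end of the short leg and down on its pin. The padlock is upright, the other things are undisturbed and the hand is clear, so I'll hand in.

```bash
python3 -c "
from workcell import ctrl
print(ctrl.close_job())"
```

```text
the job is handed in; nothing more can be done
None
```

I pushed the knob round the corner to the closed end of the short leg (8 N or less at the wrist), left the hand clear and handed in the job at about 12.5 s of 42; the hand-in returned no verdict.

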